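# Flick the tray tally round to its pointer

### The job

With a fingertip, flick the star wheel of the larger tray tally clockwise (seen from above), click by click, until its arm with the round stud rests at the click facing the upright pointer, without running past it. Do not lift or shift the tally, and leave the smaller tally and everything else on the counter as they stand.

Things in the scene. Friction and masses are not known exactly. Their poses are not given: they have to be found in the camera images.
- tally: The larger tray tally, 2 kg, standing loose. Origin: centre of its underside, on the wheel's upright axis; z up, +x towards its pointer. Dark steel foot plate 156 (x) x 116 (y) x 8 mm, on it a 72 x 72 mm steel block up to z = 54 mm, above it the flat light-grey star wheel (see hub).
- hub (a point): On the wheel's upright axis, at the middle of the wheel's thickness, 70 mm above the tally's underside. Flat star wheel: disc of radius 32 mm with six radial arms 60 degrees apart, 8 mm wide, out to radius 56 mm; disc and arms from 62 to 78 mm above the underside. The gap between two arms is 44 mm wide at radius 50 mm, open outward and down to the block and foot.
- star (a joint): Turn of the larger star wheel, rad: 0 = studded arm faces the pointer, growing clockwise from above; starts 2 to 4 clicks short (negative). A spring gives six clicks a turn, at multiples of 1.047, where an arm faces the pointer. About 2 to 3 N at an arm's end turns it; once past half way (by about 0.6 rad) it runs on to the next click by itself and rests there, short of that it springs back.
- stud (a point): Top centre of the stud, a round grey peg 16 mm across and 16 mm tall standing on one arm of the larger star wheel, 47 mm from the axis; this point is 94 mm above the tally's underside.
- pointer (a point): The tip of the larger tally's pointer nose, 63 mm from the wheel axis along the tally's +x, 87 mm above its underside. The pointer is a steel post, 16 mm wide, 70 to 75 mm from the axis, with this small nose (8 mm wide, 63 to 77 mm from the axis, top at 90 mm) on it towards the wheel.
- small_tally: The smaller tally, to be left alone: like the larger one, foot 105 x 80 mm, wheel radius 36 mm, 74 mm high. Origin: centre of its underside; +x towards its pointer.
- small_stud (a point): Top of the stud on the smaller tally's wheel, 30 mm from its axis, 74 mm above the counter.
- ring_a: Steel pastry ring, 70 mm across, 45 mm high, open, standing between the tallies. Origin: centre of its underside.
- ring_b: Steel pastry ring, 80 mm across, 45 mm high. Origin: centre of its underside.
- ring_c: Steel pastry ring, 80 mm across, 45 mm high. Origin: centre of its underside.
- tub: White plastic tub with a blue lid, 126 x 126 x 72 mm. Origin: centre of its underside.
- scraper: Kitchen spatula lying on the counter, about 270 mm long, along its x, origin on its length.
- glass: Drinking glass, 72 mm across, 100 mm high. Origin: centre of its underside.
- jar: Amber glass jar, 64 mm across, 85 mm high. Origin: centre of its underside.
There are look-alikes about, which are no part of the job. What is shaped like the tally but brown or yellow is not meant.

How it is judged:
On the way, in this order (a step that is already met when the one before it is completed fails the run):
1. a fingertip pushes the larger tally's wheel (contact force between the fingers and tally above 0.3 N), for 0.02 s.
2. the studded arm has clicked in at the pointer (value of joint star between -0.15 and 0.15 rad), for 0.2 s.
At the end, for the whole second after the job is handed in: The larger tally's star wheel rests with its studded arm facing the pointer (within 0.15 rad), having been turned clockwise and never more than half a click past it; the tally stands within 30 mm of where it was, the smaller tally and its stud within 20 mm, and the other things within 25 mm (all of step 2 and not (velocity of joint star above 0.1 rad/s) and velocity of joint star above -0.1 rad/s and distance of tally from where it was at the start of the episode below 0.03 m and height (world z) of tally below 0.012 m and angle between tally's own z axis and vertical below 0.05 rad and linear speed of tally below 0.02 m/s and distance of each of small_stud, small_tally from where it was at the start of the episode below 0.02 m and distance of each of ring_a, ring_b, ring_c, tub, scraper, glass, jar from where it was at the start of the episode below 0.025 m); the robot touches nothing.
It fails at once if the star wheel is run past the pointer (value of joint star above 0.55 rad).
It fails at once if the tally is lifted, tipped or pushed out of place (height (world z) of tally above 0.012 m or angle between tally's own z axis and vertical above 0.15 rad or distance of tally from where it was at the start of the episode above 0.03 m).
It fails at once if the smaller tally or its wheel is moved (distance of any of small_stud, small_tally from where it was at the start of the episode above 0.02 m).
It fails at once if something else on the counter is moved or lifted (distance of any of ring_a, ring_b, ring_c, tub, scraper, glass, jar from where it was at the start of the episode above 0.025 m).
It also fails if it takes over 51 s, if anything falls off the work surface, if the arm or the gripper's body presses on something with over 40 N, if the wrist force passes 120 N, or if a joint passes its speed limit or range.

### The arm

A 6-joint arm with a two-finger parallel gripper is mounted at the origin on the work surface. World frame = base frame: x ahead of the robot, y to its left, z up, the work surface at z = 0. Lengths are in m, angles in rad, forces in N, time in s.
With the tool pointing down it reaches from about 0.425 to 0.95 m from the base axis. Payload 3.5 kg.
Tool frame: the origin (TCP) lies between the finger pads; the fingertips stand 14 mm ahead of it and the grasp point (between the pads) lies 5 mm behind it; z points along the fingers, y is the direction in which the jaws open and shut (so a half turn about z gives the same grasp; the last joint's range is limited). The gripper opens to 85 mm and grips with 20 to 120 N. Pads are 22 mm wide; open, the fingers measure 114 mm over their backs; the gripper's body (76 mm by 85 mm) begins 54 mm behind the grasp point. The pads swing forward as they close: fully open they stand 13 mm farther back than shut.
Start: joints at [-1.371, 0.286, 1.577, -0, 1.279, -0.15], TCP at [0.231, -0.634, 0.245] pointing down, gripper open.
Joint ranges: [-2.77, 2.77], [-0.9, 2.22], [0.21, 2.48], [-1.53, 4.67], [0.24, 2.81], [-2.84, 2.84]. Speed limits (rad/s): [2.79, 2.79, 3.14, 3.14, 3.14, 3.14].

### API

Orientations are given as a rotation vector (axis times angle).
In Python, from station import read_state, read_camera, close_job, silhouettes, landmark_of gives the robot as it stands. The module is installed in compiled form; this text tells all that it offers.
- The arm moves only by the shell command python3 -m jog 'ROWS' [OPENING] [FORCE]. ROWS is a JSON object of lists of equal length, an entry for each row: "slide": the shift along the tool's x, y, z scaled (see below), a list of three; "dr": the turn, a rotation vector about the tool's x, y, z scaled (see below), a list of three. In form: {"slide": [[tx, ty, tz], ...], "dr": [[wx, wy, wz], ...]}. A call has 1 to 12 rows; each row is the pose to reach, as a shift and turn from the pose commanded when the call began, along the tool's axes at that moment; what a row does not reach only later rows make up. The controller multiplies each number of a shift by 0.25 m and each number of a turn by 90 degrees. A row lasts 1/8 s, in which the tool goes at most 62.5 mm and 10.7 degrees, less where a joint would pass 70% of its speed; a pose out of reach is approached as far as the arm can. A call with a number of a shift or a turn outside -1 to 1 is refused whole. A call with a gripper value outside its range is refused whole. OPENING is the opening, from -1 (shut) to 1 (fully open), set as the call begins (- or left out, the last holds). The fingers move at their own pace and stop on an object; FORCE is the grip in N (left out, the last holds). Time passes only in rows, so rows that repeat a pose let the fingers close. It gives the time, the measured TCP pose, the force and the opening at its end, in the units of the state.
- read_state(): the state, without advancing time (a new reading comes with each control period).
- read_camera(name): name is "scene" or "top" or "wrist"; returns a dict with "frame" (384x512x3 uint8, red, green, blue), "K" (3x3 intrinsics, pixels), "eye" and "rotation" of the camera in the world; the wrist camera has in their place "tool_from_camera" (4x4, takes a point from camera to tool coordinates, whose origin is the TCP and whose axes are the flange's). Camera axes: x right, y up, looking along -z (the intrinsics and any distortion apply to the point x, -y, -z); pixel columns grow to the right and rows downward; lengths in m; the calibration is good to about 2 mm. A picture is of the moment at which its call begins: read the wrist's pose just before it. There is no depth.
- close_job(): hands the job in, once; it reports no verdict.
Trained networks look in the newest picture that a camera, given by its name, has taken for a name from the list of things; names that differ only in an ending like _2 or _b are one class to them, and where a whole thing is asked for, a point or a joint stands for the part that bears it (a point fixed in the world has none). Each returns a list of dicts, best first, with "p" (0 to 1); they miss things now and then, are a little off and sometimes report something else, mostly with a low value. They report only what shows in the picture. A call takes as long as a camera call. They do not tell look-alikes from the thing itself.
- silhouettes(camera, query): "mask" (384x512 bool, what is visible of it) and "bbox" ([left, top, width, height] in pixels, round what is visible of it).
- landmark_of(camera, query): "at" ([column, row] in pixels: a listed point, or the origin of a listed thing).
The state is a dict: "time_s": time; "joint_positions": joint angles; "dq": joint speeds; "joint_efforts": joint torques, N m; "ee_pos": TCP position; "ee_rot": TCP orientation; "force": force on the tool from outside, world axes, zero at the start; "torque": the same for the moment, N m; "finger_gap": opening from 0.0 (shut) to 1.0 (fully open).
Only numpy, scipy, OpenCV 4.12 (cv2) and the standard library are available. Lean on these libraries where they do the work, as an engineer would, in place of code of your own. Each camera call takes 0.05 s, during which the arm holds its last target. There are 200 camera calls.

## Working session

There is one attempt and no reset: what is moved stays moved. The work goes in short steps, Python scripts to look and compute and a shell command to move; the robot and the scene stay as the last step left them, time stands still between calls to the robot, and variables do not carry over. Pictures are saved under pics/ and viewed, about 8 in all and at most 12, crops included, and the job is handed in when it is done.

```bash
mkdir -p pics; cat > h.py <<'E'
import numpy as np, cv2
from station import *
from scipy.spatial.transform import Rotation as R
def ray(c,px):
    K=np.array(c["K"]);u,v=px
    d=np.array([(u-K[0,2])/K[0,0],-(v-K[1,2])/K[1,1],-1.0])
    return np.array(c["eye"]),np.array(c["rotation"])@d
def at_z(c,px,z):
    e,d=ray(c,px); return e+d*(z-e[2])/d[2]
def proj(c,p):
    q=np.array(c["rotation"]).T@(np.array(p)-c["eye"]);K=np.array(c["K"])
    return np.array([K[0,2]+K[0,0]*q[0]/-q[2],K[1,2]-K[1,1]*q[1]/-q[2]])
def wrist():
    s=read_state();c=read_camera("wrist");T=np.array(c["tool_from_camera"]);Rt=R.from_rotvec(s["ee_rot"]).as_matrix()
    c["eye"]=Rt@T[:3,3]+s["ee_pos"];c["rotation"]=Rt@T[:3,:3];return c
E
python3 - <<'E'
from h import *
s=read_state();print({k:np.round(v,3).tolist() for k,v in s.items()})
im=[]
Z=dict(hub=.07,stud=.094,pointer=.087,small_stud=.074)
for n in("top","scene"):
    c=read_camera(n);im.append(c["frame"][:,:,::-1]);cv2.imwrite(f"pics/{n}0.png",im[-1]);print(n,np.round(c["eye"],3),c.keys())
    for q in["tally","hub","stud","pointer","small_tally","small_stud","ring_a","tub","scraper","glass","jar"]:
        for r in landmark_of(n,q)[:4]: print(n,q,round(r["p"],2),np.round(r["at"],1),np.round(at_z(c,r["at"],Z.get(q,0)),3)[:2])
cv2.imwrite("pics/a.png",cv2.resize(im[0],(800,600)));cv2.imwrite("pics/b.png",cv2.resize(im[1],(800,600)))
E
```

```text
{'time_s': 0.0, 'joint_positions': [-1.371, 0.287, 1.578, -0.0, 1.279, -0.15], 'dq': [-0.001, 0.001, -0.003, -0.001, -0.001, 0.002], 'joint_efforts': [0.001, -40.597, -29.263, -0.0, 0.006, 0.0], 'ee_pos': [0.231, -0.633, 0.244], 'ee_rot': [-3.091, -0.546, 0.0], 'force': [-0.037, -0.212, 0.508], 'torque': [0.036, -0.003, -0.003], 'finger_gap': 1.003}
top [0.361 0.004 1.454] dict_keys(['frame', 'K', 'eye', 'rotation'])Traceback (most recent call last):
  File "<stdin>", line 8, in <module>
  File "h.py", line 9, in at_z
    e,d=ray(c,px); return e+d*(z-e[2])/d[2]
                                       ~^^^
IndexError: invalid index to scalar variable.
```

```bash
python3 - <<'E'
s=open('h.py').read()
s=s.replace('np.array(c["rotation"])','M(c["rotation"])').replace('def ray','def M(r):\n    r=np.array(r,float); return r if r.shape==(3,3) else (R.from_rotvec(r) if r.size==3 else R.from_quat(r)).as_matrix()\ndef ray',1)
open('h.py','w').write(s)
E
python3 - <<'E'
from h import *
im=[]
Z=dict(hub=.07,stud=.094,pointer=.087,small_stud=.074)
for n in("top","scene"):
    c=read_camera(n);im.append(c["frame"][:,:,::-1]);cv2.imwrite(f"pics/{n}0.png",im[-1]);print(n,np.round(c["eye"],3),np.round(c["rotation"],3).tolist())
    for q in["tally","hub","stud","pointer","small_tally","small_stud","ring_a","tub","scraper","glass","jar"]:
        for r in landmark_of(n,q)[:4]: print(n,q,round(r["p"],2),np.round(r["at"],1),np.round(at_z(c,r["at"],Z.get(q,0)),3)[:2])
cv2.imwrite("pics/a.png",cv2.resize(im[0],(800,600)));cv2.imwrite("pics/b.png",cv2.resize(im[1],(800,600)))
E
```

```text
top [0.361 0.004 1.454] [0.078, -0.08, -1.579]
top tally 0.72 [333.4 264.8] [ 0.234 -0.258]
top tally 0.58 [207.2 177.3] [0.537 0.169]
top tally 0.55 [188.6 260.3] [0.254 0.232]
top hub 0.8 [207.2 169.2] [0.555 0.162]
top hub 0.6 [336.1 266.1] [ 0.236 -0.254]
top stud 0.86 [198.2 262.8] [0.253 0.187]
top stud 0.81 [338.2 253. ] [ 0.279 -0.258]
top pointer 0.89 [206.9 152.7] [0.607 0.161]
top pointer 0.69 [344.3 249.1] [ 0.291 -0.279]
top pointer 0.65 [197.8 264. ] [0.249 0.189]
top small_tally 0.56 [304.9 183.1] [ 0.514 -0.168]
top small_stud 0.57 [308.9 169.5] [ 0.551 -0.173]
top ring_a 0.58 [256.7 185. ] [ 0.509 -0.001]
top ring_a 0.48 [227.4 113.6] [0.762 0.099]
top ring_a 0.46 [282.3 112. ] [ 0.765 -0.094]
top ring_a 0.43 [191.2 180.4] [0.527 0.225]
top tub 0.89 [133.9 196.6] [0.473 0.421]
top scraper 0.72 [373.8 205.9] [ 0.433 -0.403]
top glass 0.56 [366.9 137.3] [ 0.672 -0.388]
top jar 0.67 [141.2 141.1] [0.666 0.4  ]
scene [1.301 0.068 1.233] [0.459, 0.502, 1.565]
scene tally 0.89 [309.7 223.1] [0.542 0.166]
scene tally 0.86 [192.9 143.2] [ 0.223 -0.253]
scene tally 0.83 [329.
[... 255 characters left out ...]
 0.88 [180.9 138. ] [ 0.284 -0.272]
scene stud 0.69 [320.9 135.8] [0.254 0.199]
scene pointer 0.86 [179.6 143.6] [ 0.303 -0.275]
scene pointer 0.82 [306.4 227.2] [0.61  0.149]
scene pointer 0.67 [316.1 133.5] [0.238 0.183]
scene small_tally 0.66 [208.6 212.4] [ 0.517 -0.16 ]
scene small_tally 0.27 [310.4 228.5] [0.562 0.168]
scene small_stud 0.68 [197.2 205.8] [ 0.541 -0.185]
scene ring_a 0.87 [258.3 219.5] [0.536 0.002]
scene ring_a 0.58 [291.7 288.7] [0.767 0.112]
scene ring_a 0.57 [222.5 280.3] [ 0.751 -0.091]
scene tub 0.59 [390.8 207.2] [0.47  0.429]
scene scraper 0.84 [138.8 188. ] [ 0.43  -0.407]
scene glass 0.77 [127.9 244.5] [ 0.646 -0.396]
scene jar 0.57 [385.5 263.8] [0.674 0.391]
```

View pics/a.png

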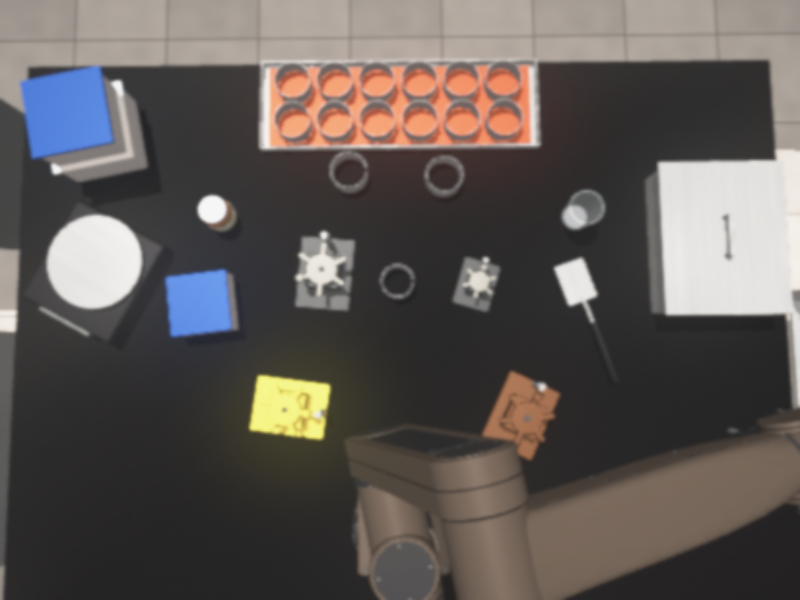

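View pics/b.png

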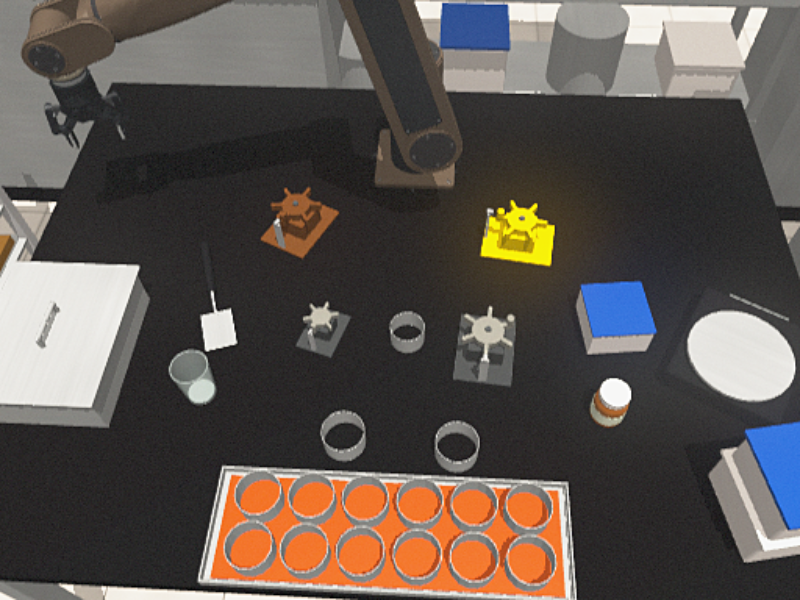

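The candidates in the top view (800x600) are the large grey tally (322,270), the small grey one (478,282), a yellow one (288,408) and a brown one (525,415). By the description, I choose the large grey one at about (0.545, 0.163). Next I check its stud in one close crop.

```bash
python3 - <<'E'
from h import *
a=cv2.imread("pics/top0.png")[130:210,160:250];b=cv2.imread("pics/scene0.png")[180:260,270:360]
cv2.imwrite("pics/c.png",np.hstack([cv2.resize(x,(396,352),interpolation=cv2.INTER_CUBIC) for x in(a,b)]))
for n in("top","scene"):
    c=read_camera(n)
    for q in("tally","hub","stud"):
        for r in silhouettes(n,q)[:3]: print(n,q,round(r["p"],2),r["bbox"],int(np.sum(r["mask"])))
E
```

```text
top tally 0.94 [162.8, 240.4, 48.4, 44.9] 1567
top tally 0.67 [188.0, 148.4, 38.3, 48.5] 1528
top tally 0.61 [311.8, 236.4, 44.0, 62.4] 1536
top hub 0.94 [309.6, 236.1, 46.6, 52.5] 1614
top hub 0.64 [162.3, 240.3, 46.7, 41.9] 1625
top hub 0.59 [193.2, 146.8, 34.6, 53.1] 1446
top stud 0.89 [191.0, 160.3, 29.7, 28.2] 461
top stud 0.78 [320.9, 253.9, 31.8, 25.1] 377
top stud 0.72 [165.0, 247.3, 36.0, 31.9] 450
scene tally 0.83 [309.3, 127.9, 44.3, 43.9] 1362
scene tally 0.73 [168.8, 120.0, 47.0, 45.6] 1310
scene tally 0.55 [208.7, 264.8, 24.7, 31.3] 337
scene hub 0.84 [291.3, 198.4, 40.1, 49.9] 1604
scene hub 0.77 [165.7, 122.9, 51.9, 44.3] 1329
scene hub 0.76 [308.3, 131.4, 49.1, 38.2] 1345
scene stud 0.84 [297.5, 196.4, 33.4, 28.0] 549
scene stud 0.73 [317.2, 134.4, 30.1, 20.4] 419
scene stud 0.71 [174.6, 120.8, 28.7, 26.9] 406
```

View pics/c.png

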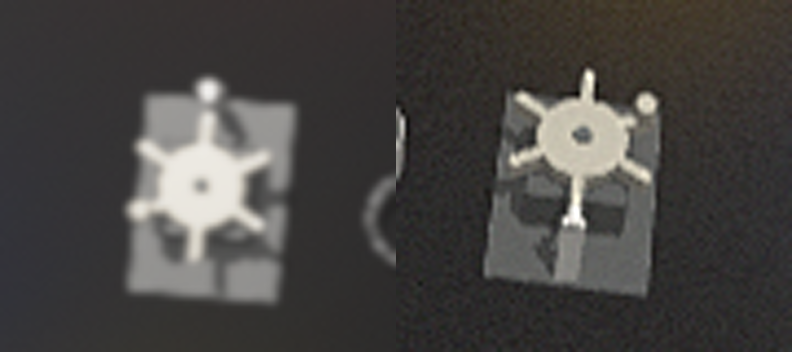

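The crop shows the light-grey large star. In the top crop the hub is at (201,186), the stud at (137,209) and the pointer at (208,90). The stud sits about 120° CCW of the pointer, so it needs 2 clicks.

```bash
python3 - <<'E'
from h import *
t=read_camera("top");s=read_camera("scene")
P=lambda x,y:(160+x/4.4-.4,130+y/4.4-.4)
Q=lambda x,y:(270+x/4.4-.4,180+y/4.4-.4)
for n,p,q,z in(("hubtop",(201,186),(582,135),.078),("stud",(137,209),(647,103),.094),("ptr",(208,90),(574,222),.088)):
    a=at_z(t,P(*p),z);b=at_z(s,Q(q[0]-396,q[1]),z);print(n,a.round(4)[:2],b.round(4)[:2])
h=at_z(t,P(201,186),.078)
f=[at_z(t,P(*p),.008)[:2] for p in((145,95),(296,103),(278,302),(128,290))];print(np.round(f,3),np.mean(f,0))
st=read_state();print(st["time_s"])
E
```

```text
hubtop [0.5455 0.1669] [0.5444 0.1667]
stud [0.5268 0.212 ] [0.5266 0.2101]
ptr [0.6161 0.1606] [0.6201 0.1598]
[[0.628 0.219]
 [0.62  0.101]
 [0.463 0.115]
 [0.474 0.232]] [0.5462097  0.16673207]
1.8
```

```bash
python3 -m jog '{"slide":[[0.2,-0.12,0],[0.4,-0.24,0],[0.6,-0.36,0],[0.8,-0.5,0],[0.95,-0.6,0],[0.95,-0.6,0],[0.95,-0.6,0],[0.95,-0.6,0]],"dr":[[0,0,-0.1],[0,0,-0.2],[0,0,-0.3],[0,0,-0.4],[0,0,-0.5],[0,0,-0.6],[0,0,-0.72],[0,0,-0.72]]}' -1 30
python3 - <<'E'
from h import *
s=read_state();Rm=R.from_rotvec(s["ee_rot"]).as_matrix();print(Rm.round(3),s["ee_pos"],s["finger_gap"])
print("to (.47,.145,.25):",Rm.T@(np.array([.47,.145,.25])-s["ee_pos"])/.25)
E
```

```text
time_s: 2.8
ee_pos: [0.4032, -0.4116, 0.2455]
ee_rot: [2.321, 2.117, -0.0]
force: [-0.2, 0.3, -0.4]
finger_gap: -0.004
[[ 0.092  0.996  0.   ]
 [ 0.996 -0.092 -0.   ]
 [-0.     0.    -1.   ]] [ 0.40320037 -0.41164432  0.24547207] -0.0037034554860931475
to (.47,.145,.25): [ 2.2416883   0.06212194 -0.01854319]
```

```bash
python3 -m jog '{"slide":[[0.2,0,0],[0.4,0,0],[0.6,0,0],[0.8,0,0],[1,0,0]],"dr":[[0,0,0],[0,0,0],[0,0,0],[0,0,0],[0,0,0]]}' | tail -2
python3 -m jog '{"slide":[[0.2,0,0],[0.4,0,0],[0.6,0.02,0],[0.8,0.04,0],[1,0.06,0],[1,0.06,0]],"dr":[[0,0,0],[0,0,0],[0,0,0],[0,0,0],[0,0,0],[0,0,0]]}' | tail -4
python3 -m jog '{"slide":[[0.1,0,0],[0.2,0,0],[0.24,0,0],[0.24,0,0]],"dr":[[0,0,0],[0,0,0],[0,0,0],[0,0,0]]}' | tail -4
cat > look.py <<'E'
import sys
from h import *
c=wrist();n=sys.argv[1]
cv2.imwrite(f"pics/{n}.png",c["frame"][:,:,::-1])
s=read_state();hub=np.array([.545,.167]);yaw=np.radians(-5.2)
A=R.from_euler('z',yaw).as_matrix()
Rm=R.from_rotvec(s["ee_rot"]).as_matrix()
print("tcp tally frame",(A.T@(s["ee_pos"]-np.array([*hub,0]))).round(4),"t",s["time_s"],"toolx yaw",np.degrees(np.arctan2(Rm[1,0],Rm[0,0])).round(1))
for q,z in(("hub",.07),("stud",.094),("pointer",.087),("tally",0)):
    for r in landmark_of("wrist",q)[:2]:
        p=at_z(c,r["at"],z);print(q,round(r["p"],2),np.round(r["at"],0),p[:2].round(4),np.degrees(np.arctan2(*(p[:2]-hub)[::-1])).round(0))
E
python3 look.py w1
```

```text
force: [-0.0, 0.2, -1.2]
finger_gap: -0.004
ee_pos: [0.463, 0.0873, 0.2455]
ee_rot: [-2.317, -2.121, -0.001]
force: [0.4, -0.2, 0.2]
finger_gap: 0.001
ee_pos: [0.4684, 0.1442, 0.2453]
ee_rot: [2.32, 2.118, -0.001]
force: [0.4, -0.9, 0.2]
finger_gap: 0.001
tcp tally frame [-0.0742 -0.03    0.2453] t 4.725 toolx yaw 84.8
hub 0.59 [ 52. 107.] [0.2521 0.2408] 166.0
hub 0.58 [322. 147.] [0.5442 0.1704] 104.0
stud 0.69 [ 45. 153.] [0.2464 0.1951] 175.0
stud 0.59 [309. 112.] [0.5263 0.2111] 113.0
pointer 0.86 [ 53. 166.] [0.2448 0.1803] 177.0
pointer 0.84 [383. 152.] [0.606  0.1613] -5.0
tally 0.73 [313. 143.] [0.5476 0.1635] -54.0
tally 0.65 [ 94. 101.] [0.2587 0.2458] 165.0
```

View pics/w1.png

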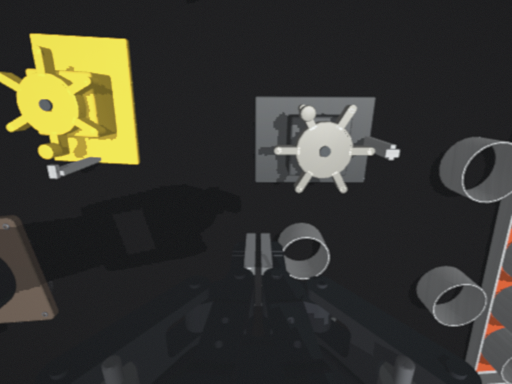

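The wrist view agrees: hub (324,151), stud (309,113), pointer (392,152). Next I descend beside the rear arm and push it left.

```bash
python3 -m jog '{"slide":[[0,0,0.2],[0,0,0.4],[0,0,0.58],[0,0,0.67],[0,0,0.67],[0,0.04,0.67],[0,0.084,0.67],[0,0.084,0.67]],"dr":[[0,0,0],[0,0,0],[0,0,0],[0,0,0],[0,0,0],[0,0,0],[0,0,0],[0,0,0]]}'
python3 look.py w2
```

```text
time_s: 5.92
ee_pos: [0.4915, 0.1426, 0.0794]
ee_rot: [2.318, 2.117, 0.004]
force: [0.3, -0.7, -0.4]
finger_gap: -0.003
tcp tally frame [-0.052  -0.0292  0.0789] t 5.975 toolx yaw 84.8
hub 0.87 [348. 203.] [0.544  0.1679] 138.0
stud 0.64 [321. 136.] [0.5243 0.2096] 116.0
pointer 0.72 [485. 216.] [0.6065 0.1617] -5.0
tally 0.81 [322. 173.] [0.5452 0.1664] -73.0
```

View pics/w2.png

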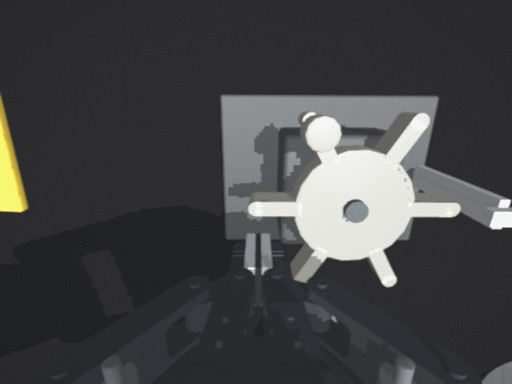

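```bash
python3 -m jog '{"slide":[[0,0.028,0],[0.03,0.028,0],[0.06,0.028,0],[0.08,0.028,0],[0.10,0.028,0],[0.12,0.028,0],[0.135,0.028,0],[0.15,0.028,0],[0.165,0.028,0],[0.18,0.028,0],[0.19,0.028,0],[0.19,0.028,0]],"dr":[[0,0,0],[0,0,0],[0,0,0],[0,0,0],[0,0,0],[0,0,0],[0,0,0],[0,0,0],[0,0,0],[0,0,0],[0,0,0],[0,0,0]]}'
python3 look.py w3
```

```text
time_s: 7.68
ee_pos: [0.5005, 0.1896, 0.0779]
ee_rot: [-2.319, -2.12, -0.0]
force: [0.9, -0.2, 0.5]
finger_gap: 0.001
tcp tally frame [-0.0464  0.0184  0.0778] t 7.725 toolx yaw 84.9
hub 0.9 [331. 275.] [0.5428 0.1697] 130.0
pointer 0.82 [459. 294.] [0.608  0.1636] -3.0
```

View pics/w3.png

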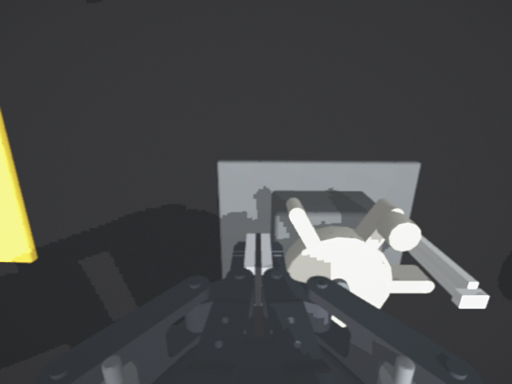

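First click is done: the stud now sits at (403,235), 60° short. I retract outward, go round behind the next arm and repeat.

```bash
python3 -m jog '{"slide":[[0,-0.04,0],[0,-0.08,0],[0,-0.12,0],[0,-0.12,0],[-0.08,-0.12,0],[-0.19,-0.12,0],[-0.19,-0.12,0],[-0.19,-0.04,0],[-0.19,0.004,0],[-0.19,0.004,0]],"dr":[[0,0,0],[0,0,0],[0,0,0],[0,0,0],[0,0,0],[0,0,0],[0,0,0],[0,0,0],[0,0,0],[0,0,0]]}'
python3 look.py w4
```

```text
time_s: 9.18
ee_pos: [0.498, 0.1424, 0.078]
ee_rot: [2.319, 2.119, 0.001]
force: [0.2, -1.0, 0.5]
finger_gap: -0.002
tcp tally frame [-0.0453 -0.0289  0.0777] t 9.225 toolx yaw 84.9
hub 0.76 [337. 204.] [0.5439 0.168 ] 137.0
stud 0.64 [424. 136.] [0.573  0.2058] 54.0
pointer 0.85 [475. 218.] [0.6068 0.1616] -5.0
tally 0.64 [314. 172.] [0.5448 0.1678] 100.0
```

View pics/w4.png

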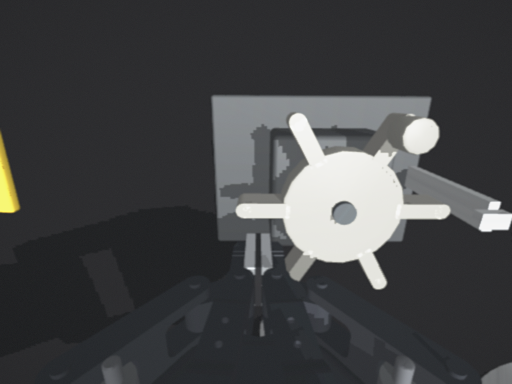

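The stud, at (418,135), is exactly one click short and the tally hasn't moved. Now the second push.

```bash
python3 -m jog '{"slide":[[0.03,0,0],[0.06,0,0],[0.08,0,0],[0.10,0,0],[0.12,0,0],[0.135,0,0],[0.15,0,0],[0.165,0,0],[0.18,0,0],[0.19,0,0],[0.19,0,0],[0.19,0,0]],"dr":[[0,0,0],[0,0,0],[0,0,0],[0,0,0],[0,0,0],[0,0,0],[0,0,0],[0,0,0],[0,0,0],[0,0,0],[0,0,0],[0,0,0]]}'
python3 -m jog '{"slide":[[0,-0.04,0],[0,-0.08,0],[0,-0.14,0],[0,-0.14,0],[0,-0.14,-0.2],[0,-0.14,-0.4],[0,-0.14,-0.6],[0,-0.14,-0.6],[0,-0.14,-0.6]],"dr":[[0,0,0],[0,0,0],[0,0,0],[0,0,0],[0,0,0],[0,0,0],[0,0,0],[0,0,0],[0,0,0]]}'
python3 look.py w5
```

```text
time_s: 10.92
ee_pos: [0.5016, 0.1893, 0.0779]
ee_rot: [2.319, 2.119, 0.0]
force: [-0.2, -0.3, -0.1]
finger_gap: 0.0
time_s: 12.05
ee_pos: [0.4664, 0.1924, 0.2275]
ee_rot: [-2.319, -2.119, 0.0]
force: [0.1, 0.6, -0.4]
finger_gap: 0.0
tcp tally frame [-0.0811  0.018   0.2264] t 12.1 toolx yaw 84.8
hub 0.97 [325. 193.] [0.5408 0.169 ] 154.0
hub 0.86 [ 56. 152.] [0.2523 0.2432] 165.0
stud 0.74 [ 46. 203.] [0.2421 0.1934] 175.0
stud 0.63 [380. 202.] [0.5925 0.163 ] -5.0
pointer 0.74 [ 56. 212.] [0.2427 0.1808] 177.0
pointer 0.68 [389. 198.] [0.6054 0.164 ] -3.0
tally 0.57 [ 98. 143.] [0.2569 0.2411] 166.0
tally 0.32 [472. 203.] [0.7669 0.1083] -15.0
```

View pics/w5.png

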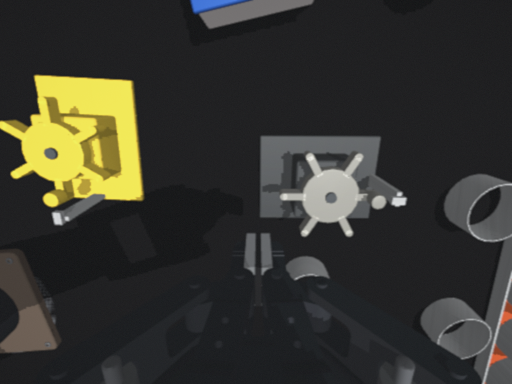

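The stud, at (379,202), faces the pointer at (399,201): it measures -5°, the same as the pointer. The wheel is at rest and the gripper is clear, so I hand in.

```bash
python3 -c "from station import *; print(close_job())"
```

```text
the job is handed in; nothing more can be done
None
```

The studded arm of the larger (grey) tally now rests facing its pointer. I turned the wheel clockwise with two slow fingertip pushes, one click each, then pulled clear and handed the job in at about 12 s. No verdict was reported.

- **Alignment:** in the last wrist picture the stud measured -5° from the hub. The tally's own +x, towards its pointer, measured about -5.2° at the start; the network put the pointer tip at -3°, which is within its error.
- **Tally position:** its hub measured (0.541, 0.169) against (0.545, 0.167) at the start. That is about 4 mm, close to the measuring error and well under the 30 mm limit.
- **Clearance:** the force readings at the end of each move stayed near zero. The gripper ended with the TCP about 0.23 m above the counter, touching nothing.
- **Not checked:** I did not measure the smaller tally or the loose items again at the end. The arm crossed them with its fingertips about 0.23 m up and came down only beside the larger tally.

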